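# Dry run of a strip glue-up

### The arm

A 7-joint arm with a two-finger parallel gripper is mounted at the origin on a cart in front of the work surface, level with it; the furniture and walls round the work are solid. World frame = base frame: x ahead of the robot, y to its left, z up, the work surface at z = 0. Lengths are in m, angles in degrees, forces in N, time in s.
With the tool pointing down it reaches from about 0.4 to 0.9 m from the base axis. Payload 5.5 kg.
Tool frame: the origin (TCP) lies at the very end of the fingers, on their centre line; the grasp point (between the pads) lies 19 mm behind it; z points along the fingers, x is the direction in which the jaws open and shut, and the axes are right-handed (so a half turn about z gives the same grasp; the last joint's range is limited). The gripper opens to 92 mm and grips with 3 to 60 N. Pads are 19 mm wide; open, the fingers measure 130 mm over their backs; the gripper's body (75 mm by 190 mm) begins 47 mm behind the grasp point.
Start: joints at [-59.519, 28.699, -24.465, 88.831, 12.651, 65.22, -12.049], TCP at [0.173, 0.627, 0.227] pointing down, gripper open.
Joint ranges: [-164.97, 164.97], [-17.58, 116.51], [-87.97, 89.64], [11.32, 138.91], [-80.73, 260.73], [10.89, 115.49], [-147.41, 147.41]. Speed limits (degrees/s): [147.25, 147.25, 180, 180, 180, 180, 180].

### API

Orientations are given as [roll, pitch, yaw] about the fixed x, y, z axes, in that order (R = Rz(yaw) Ry(pitch) Rx(roll)).
In Python, from cell import ctrl, vision gives the robot as it stands.
- The arm moves only by the tool jog_arm, never from a script. Its argument "deltas" is a list of rows, each a list of 7 numbers: the shift along the tool's x, y, z in cm, then the turn, a rotation vector about the tool's x, y, z in degrees, then the closure, from -1 (fully open) to 1 (shut). In form: [[dx, dy, dz, rx, ry, rz, fingers], ...]. A call has 1 to 5 rows; each row is the pose to reach, as a shift and turn from the pose commanded when the call began, along the tool's axes at that moment; what a row does not reach only later rows make up. A row lasts 1/8 s, in which the tool goes at most 62.5 mm and 10.7 degrees, less where a joint would pass 70% of its speed; a pose out of reach is approached as far as the arm can. A call with a gripper value outside its range is refused whole. The fingers move at their own pace and stop on an object; "grip_force" is the grip in N (left out, the last holds). Time passes only in rows, so rows that repeat a pose let the fingers close. It gives the time, the measured TCP pose, the force and the opening at its end, in the units of the state.
- ctrl.get_obs(): the state, without advancing time (a new reading comes with each control period).
- vision.camera(name): name is "scene" or "top"; returns a dict with "image" (420x560x3 uint8, red, green, blue), "K" (3x3 intrinsics, pixels), "k1" (the pictures are not rectified: a ray, as slopes to the right and down, at radius r is drawn at 1 + k1 r^2 times it, then the intrinsics apply), "extrinsics" (4x4, takes a point from world to camera coordinates). Camera axes: x right, y down, z forward; pixel columns grow to the right and rows downward; lengths in m; the calibration is good to about 2 mm. A picture is of the moment at which its call begins. There is no depth.
- ctrl.hand_in(): hands the job in, once; it reports no verdict.
The state is a dict: "clock": time; "joint_positions": joint angles; "qvel": joint speeds; "tau": joint torques, N m; "eef_pos": TCP position; "tcp_rot": TCP orientation; "force": force on the tool from outside, world axes, zero at the start; "wrist_torque": the same for the moment, N m; "opening": opening from 0.0 (shut) to 1.0 (fully open).
Only numpy, scipy, OpenCV 4.12 (cv2) and the standard library are available. Lean on these libraries where they do the work, as an engineer would, in place of code of your own. Each camera call takes 0.05 s, during which the arm holds its last target. There are 200 camera calls.

### The job

Set up the dry run of a glue-up: lay the two long wooden strips flat across both bearers of the gluing board, square to the bearers, centred on the board and closed up edge to edge with no gap. Then weigh the pair down with three things from the open front part of the bench, resting flat and centred across its width: the sanding block crosswise in the middle of the strips, the black stapler crosswise over the bearer on the left (as you face the bench) and the round tin over the bearer on the right. Do not disturb the short strip or the roll of masking tape, and leave everything released and at rest.

Things in the scene. Friction and masses are not known exactly. Their poses are not given: they have to be found in the camera images.
- glue_board: gluing board fixed to the bench: plywood base 130 (x) x 300 (y) x 10 mm thick with two dark wooden bearers on top, each 110 (x) x 30 (y) x 14 mm high, centred at y = +100 mm (left bearer as seen from the robot) and y = -100 mm (right bearer). Origin: centre of the underside of the base, on the bench; +y runs along the board to the left, x across it, away from the robot; z up. The bearer tops lie 24 mm above the origin, the tops of strips laid on them 40 mm above it
- strip_a: one of the two long pale wooden strips, 22 (x) x 260 (y) x 16 mm high, 60 g, lying on the bench behind the board, beside its twin; origin at the centre of its underside, y along its length, z up. The two strips are alike and may be swapped. At the start they lie parallel, 1 to 3 mm apart, so that both can be gripped together across their x (about 46 mm over both)
- strip_b: the other long pale wooden strip, the same size and frame as strip_a; at the start it lies on strip_a's +x side (farther from the robot)
- sanding_block: plain brown sanding block, a cork brick wrapped in sandpaper, 62 (x) x 101 (y) x 28 mm high, 90 g; origin at the centre of its underside, y along its length, z up; grip it across its x. It lies left or right of the board, within 0.45 m of its middle; a like one far away at the left end of the bench is not meant
- stapler: black hand stapler, lying flat: a low tool with a humped back and a small orange badge, 35 (x) x 128 (y) x 52 mm high at the hump in the middle, lower towards both ends, 350 g; origin at the centre of its underside, y along its length, z up; grip it across its x in the middle. It lies left or right of the board; a like one up on the wall shelf is not meant
- pin_tin: closed round tin, dark with a round label on its lid, 56 mm in diameter, 20 mm high, 140 g; origin at the centre of its underside, z up. It lies left or right of the board; the one on top of the red drawer cabinet is not meant
- short_strip: bystander: a short offcut of the same pale wooden strip, 22 (x) x 120 (y) x 16 mm high, loose; origin at the centre of its underside, y along its length. It lies behind the left-hand place, in front of the black case lid. Leave it where it lies
- masking_tape: bystander: roll of masking tape lying flat, 103 mm in diameter, 25 mm high, loose; origin at the centre of its underside. Leave it where it lies
Not all that is in view belongs to the job. Of the things that look like the pin_tin, take the one that is farthest to the robot's left at the start.

How it is judged:
By the outcome, as a careful person would: the job done as asked, in the order asked, and still so for the second after the job is handed in, with the robot touching nothing.
It also fails if it takes over 112 s, if anything falls off the work surface, if the arm or the gripper's body presses on something with over 40 N, if the wrist force passes 120 N, or if a joint passes its speed limit or range.

## Working session

There is one attempt and no reset: what is moved stays moved. The work goes in short steps, Python scripts to look and compute and a tool call to move; the robot and the scene stay as the last step left them, time stands still between calls to the robot, and variables do not carry over. Pictures are saved under pics/ and viewed, about 12 in all and at most 16, crops included, and the job is handed in when it is done.

Besides the shell and the picture viewer there is one more tool, called after ">>>" as a command line: name --pt "numbers of a row" for each row, then --argument value for the rest. jog_arm: Moves the arm, as the interface text tells. Its arguments: {"type":"object","properties":{"deltas":{"type":"array","items":{"type":"array","items":{"type":"number"}}},"grip_force":{"type":"number"}},"required":["deltas"]}

```bash
mkdir -p pics; ls; python3 - <<'E'
from cell import ctrl, vision
import cv2,numpy as np
o=ctrl.get_obs();print({k:np.round(v,3) for k,v in o.items()})
for n in("scene","top"):
    c=vision.camera(n);cv2.imwrite(f"pics/{n}0.png",cv2.resize(c["image"][:,:,::-1],(800,600),interpolation=cv2.INTER_CUBIC));cv2.imwrite(f"pics/raw_{n}0.png",c["image"][:,:,::-1])
    print(n,c["K"],c["k1"],c["extrinsics"])
E
```

```text
pics
{'clock': np.float64(0.0), 'joint_positions': array([-59.519,  28.754, -24.452,  88.892,  12.652,  65.219, -12.048]), 'qvel': array([-0.061,  0.056, -0.039, -0.051, -0.087, -0.058,  0.102]), 'tau': array([-0.0000e+00, -5.6658e+01, -5.8160e+00, -2.7912e+01, -6.9000e-02,
        3.1000e-02,  0.0000e+00]), 'eef_pos': array([0.172, 0.626, 0.226]), 'tcp_rot': array([-1.79998e+02,  1.11000e-01,  7.46030e+01]), 'force': array([-0.357, -0.179,  1.135]), 'wrist_torque': array([-0.018,  0.024,  0.017]), 'opening': np.float64(1.0)}
scene [[544.4661026    0.         276.17399968]
 [  0.         544.4661026  212.73444107]
 [  0.           0.           1.        ]] -0.20114689009469794 [[ 0.61628696 -0.78749639 -0.0063103  -0.29614508]
 [-0.58228636 -0.45026747 -0.67690605  0.40102402]
 [ 0.53021975  0.42084277 -0.73604238  1.41595986]
 [ 0.          0.          0.          1.        ]]
top [[400.96379004   0.         279.10534784]
 [  0.         400.96379004 210.21617534]
 [  0.           0.           1.        ]] 0.012113088368270363 [[ 1.52750652e-01 -9.88253598e-01  4.69724566e-03  7.32031418e-05]
 [-9.68045762e-01 -1.50580345e-01 -2.00531701e-01  6.07160503e-01]
 [ 1.98883488e-01  2.60841992e-02 -9.79675953e-01  1.01713767e+00]
 [ 0.00000000e+00  0.00000000e+00  0.00000000e+00  1.00000000e+00]]
```

View pics/scene0.png

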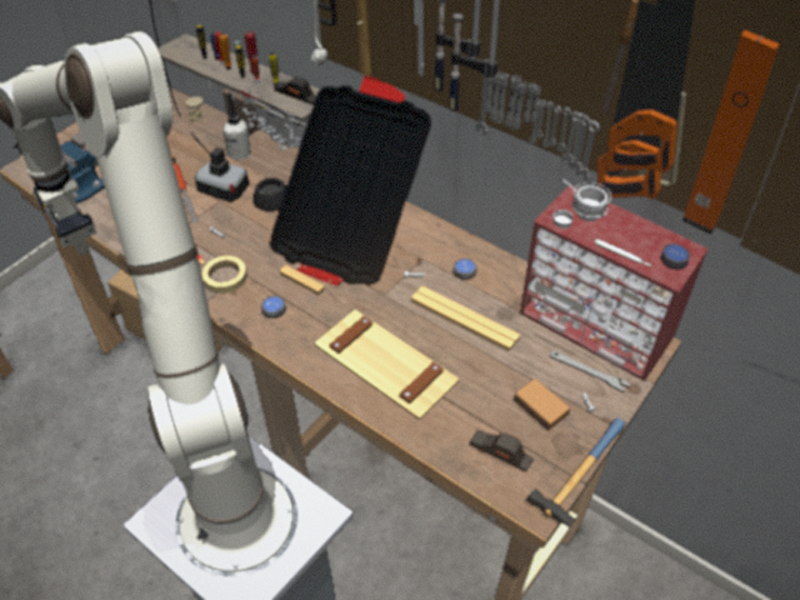

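View pics/top0.png

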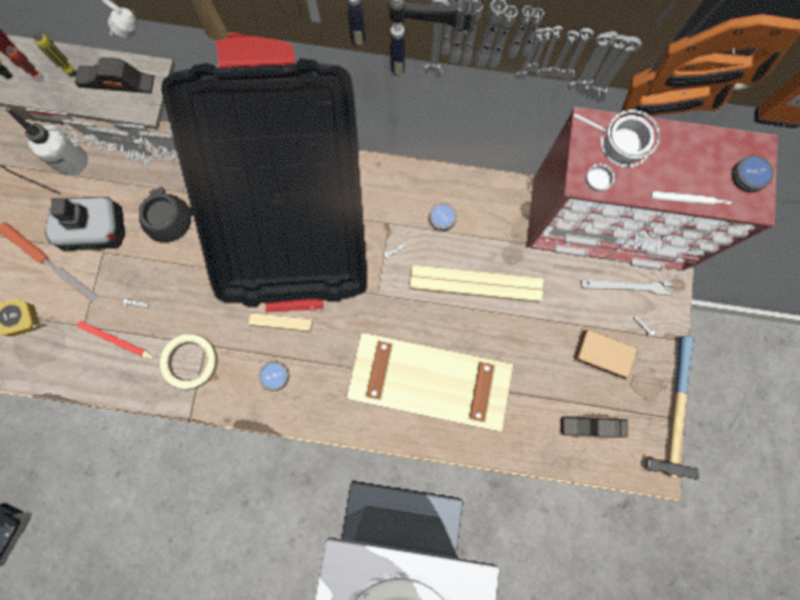

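The pin tin candidates in the top view are (274,376) left of the board, (442,216) behind the strips, and (753,173) on the cabinet. The task says to take the one farthest to the robot's left, so it's (274,376). It also lies in the open front part beside the board. There's only one block, at (606,354), and one stapler, at (594,427), near the board. Next I'll build metric views and confirm in one enlarged crop.

```bash
cat > h.py <<'E'
import cv2,numpy as np
from cell import ctrl, vision
def proj(c,P):
    E=c["extrinsics"]; p=np.asarray(P,float)@E[:3,:3].T+E[:3,3]; s=p[...,:2]/p[...,2:]
    s=s*(1+c["k1"]*(s**2).sum(-1,keepdims=True)); K=c["K"]
    return s*[K[0,0],K[1,1]]+[K[0,2],K[1,2]]
def rect(c,z,x0,x1,y0,y1,mm=1.0):
    "metric view: image up = +x, left = +y"
    X=np.arange(x1,x0,-mm/1e3); Y=np.arange(y1,y0,-mm/1e3)
    g=np.stack(np.broadcast_arrays(X[:,None],Y[None],z*1.0),-1)
    m=proj(c,g).astype(np.float32)
    return cv2.remap(c["image"],m[...,0],m[...,1],cv2.INTER_CUBIC)[:,:,::-1].copy()
E
python3 - <<'E'
from h import *
c=vision.camera("top")
v=rect(c,0.016,.33,.83,-.50,.30); cv2.imwrite("pics/rect1.png",v)
for n,P in dict(o=[.5,0,0],a=[.5,.2,0]).items(): print(n,proj(c,P))
E
```

```text
o [306.56362604 254.44393387]
a [235.77429828 243.47235244]
```

View pics/rect1.png

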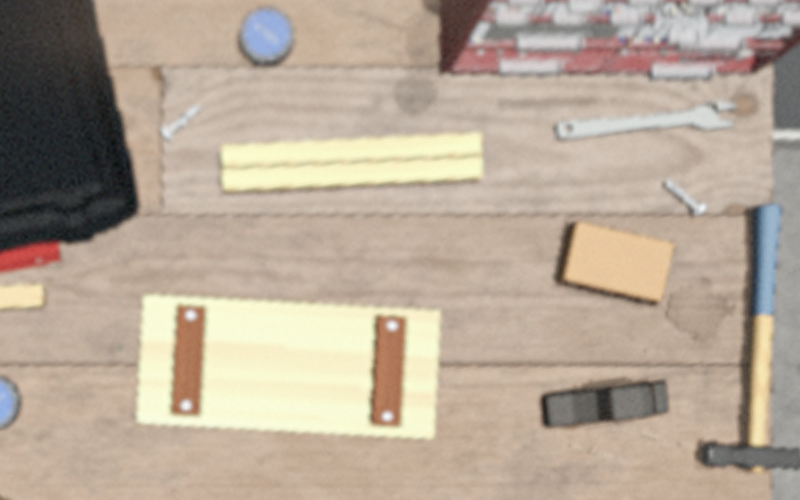

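The crop confirms the picks: strips at about (350,162), board at (290,368), block at (618,262), stapler at (605,403), and the chosen tin at the left edge (0,402). The tin at (266,36) behind the strips is the wrong one. Next, silhouette fits.

```bash
cat >> h.py <<'E'
from scipy.optimize import minimize
def box(sx,sy,z0,z1): return np.array([[a*sx/2,b*sy/2,z] for a in(-1,1) for b in(-1,1) for z in(z0,z1)])
def cyl(r,z0,z1): return np.array([[r*np.cos(t),r*np.sin(t),z] for t in np.linspace(0,6.283,33)[:-1] for z in(z0,z1)])
STAP=np.array([[a*.0175,y,z] for a in(-1,1) for y,z in((-.064,0),(.064,0),(-.064,.028),(.064,.028),(-.02,.052),(.02,.052))])
def hull(c,M,p):
    co,s=np.cos(p[2]),np.sin(p[2]); W=M@np.array([[co,-s,0],[s,co,0],[0,0,1]]).T+[p[0],p[1],0]
    return cv2.convexHull(proj(c,W).astype(np.float32))[:,0]
def fit(c,M,p0,free=3,S=6,pad=10,lift=0.):
    "grabCut round the guessed silhouette, then fit pose (x,y,yaw rad)"
    M=M+[0,0,lift]; p0=np.array(p0,float); h=hull(c,M,p0); lo=np.floor(h.min(0)-pad).astype(int); hi=np.ceil(h.max(0)+pad).astype(int)
    lo=np.maximum(lo,0)
    im=cv2.resize(c["image"][lo[1]:hi[1],lo[0]:hi[0]],None,fx=S,fy=S,interpolation=cv2.INTER_CUBIC)
    def ras(p):
        m=np.zeros(im.shape[:2],np.uint8); q=(hull(c,M,p)-lo+.5)*S-.5
        cv2.fillConvexPoly(m,np.round(q*16).astype(np.int32),1,shift=4); return m
    r=ras(p0); k=lambda n:np.ones((n,n),np.uint8)
    g=np.where(r>0,cv2.GC_PR_FGD,cv2.GC_PR_BGD).astype(np.uint8)
    g[cv2.erode(r,k(4*S-1))>0]=cv2.GC_FGD; g[cv2.dilate(r,k(12*S-1))==0]=cv2.GC_BGD
    cv2.setRNGSeed(1); cv2.grabCut(im,g,None,np.zeros((1,65)),np.zeros((1,65)),6,cv2.GC_INIT_WITH_MASK)
    fg=((g==1)|(g==3)).astype(np.uint8); sc=np.array([1e-3,1e-3,np.radians(1)])[:free]
    f=lambda d:(ras(np.r_[p0[:free]+d*sc,p0[free:]])!=fg).sum()
    b=np.zeros(free)
    for st in(6,2):
        b=minimize(f,b,method="Nelder-Mead",options=dict(initial_simplex=np.vstack([b]+[b+st*e for e in np.eye(free)]),xatol=.02,fatol=1)).x
    p=np.r_[p0[:free]+b*sc,p0[free:]]; return p,f(b)/fg.sum()
def show(n,r): print(n,np.round([r[0][0]*1e3,r[0][1]*1e3,np.degrees(r[0][2])],1),"err %.3f"%r[1])
E
python3 - <<'E'
from h import *
r=np.radians
for cam in("top","scene"):
    c=vision.camera(cam); print(cam)
    show("base",fit(c,box(.130,.300,0,.010),[.462,.011,r(-3)]))
    show("bearL",fit(c,box(.110,.030,.010,.024),[.47,.112,r(-3)],pad=6))
    show("bearR",fit(c,box(.110,.030,.010,.024),[.46,-.089,r(-3)],pad=6))
    show("strips",fit(c,box(.046,.260,0,.016),[.667,-.05,r(3)]))
    show("block",fit(c,box(.062,.101,0,.028),[.564,-.315,r(-10)]))
    show("stapler",fit(c,STAP,[.425,-.3,r(5)]))
    show("tin",fit(c,cyl(.028,0,.02),[.427,.308,0],2))
    show("short",fit(c,box(.022,.120,0,.016),[.535,.3,0]))
    show("tape",fit(c,cyl(.0515,0,.025),[.44,.46,0],2))
E
```

```text
top
base [464.2  11.5  -3. ] err 0.012
bearL [469.6 112.1  -2.9] err 0.051
bearR [459.1 -87.8  -3. ] err 0.063
strips [667.9 -50.9   2.8] err 0.025
block [ 567.  -313.1  -11.6] err 0.048
stapler [ 426.7 -300.8    6.9] err 0.120
tin [428.4 309.2   0. ] err 0.049
short [534.  316.9   2.7] err 0.170
tape [432. 474.   0.] err 0.107
scene
base [465.5  15.1  -3.2] err 0.041
bearL [469.3 112.4  -3.3] err 0.070
bearR [459.  -86.4  -1.9] err 0.128
strips [668.2 -48.7   2.6] err 0.035
block [ 564.3 -314.1  -11.6] err 0.047
stapler [ 423.6 -306.6    5.1] err 0.111
tin [427.1 311.1   0. ] err 0.050
short [532.6 318.2   2.6] err 0.120
tape [431.5 474.6   0. ] err 0.099
```

```bash
cat >> h.py <<'E'
from scipy.spatial.transform import Rotation as Ro
def plan(*wps):
    "waypoints (x,y,z mm, yaw deg): shift in tool axes (cm) and turn from the present measured pose"
    o=ctrl.get_obs(); p=o["eef_pos"]; R=Ro.from_euler("xyz",o["tcp_rot"],degrees=True)
    print("t %.2f"%o["clock"],np.round(p*1e3,1),np.round(o["tcp_rot"],2),"F",np.round(o["force"],1),"open %.3f"%o["opening"])
    for w in wps:
        T=Ro.from_euler("xyz",[180,0,w[3]],degrees=True); v=(R.inv()*T).as_rotvec(degrees=True)
        print(w,np.round(R.inv().apply(np.array(w[:3])/1e3-p)*100,2),np.round(v,1),"rows",np.round(max(np.linalg.norm(np.array(w[:3])/1e3-p)/.0625,np.linalg.norm(v)/10.7),1))
E
python3 -c "
from h import *
plan((300,400,260,50),(430,0,250,3))"
```

```text
t 0.25 [172.6 626.4 226.2] [-1.80e+02  5.00e-02  7.46e+01] F [-0.6 -0.3 -0.5] open 1.001
(300, 400, 260, 50) [-18.44  18.3   -3.36] [ 0.   0.  24.6] rows 4.2
(430, 0, 250, 3) [-53.55  41.45  -2.33] [ 0.   0.  71.6] rows 10.8
```

>>> jog_arm --pt "-4.5 4.5 -0.8 0 0 6 -1" --pt "-9 9 -1.6 0 0 12 -1" --pt "-13.5 13.5 -2.4 0 0 18 -1" --pt "-18.4 18.3 -3.4 0 0 24.6 -1" --pt "-23 21 -3.4 0 0 32 -1" --grip_force 40

```text
clock: 0.88
eef_pos: [0.315, 0.3497, 0.2615]
tcp_rot: [-180.0, -0.1, 42.3]
force: [-0.0, -0.8, 0.0]
opening: 1.001
```

```bash
python3 -c "
from h import *
plan((430,0,230,3),(668,-50,150,2.7))"
```

```text
t 0.88 [315.  349.7 261.5] [-1.7999e+02 -1.2000e-01  4.2300e+01] F [-0.  -0.8  0. ] open 1.001
(430, 0, 230, 3) [-15.04  33.61   3.11] [-0.  -0.1 39.3] rows 5.9
(668, -50, 150, 2.7) [-0.82 53.32 11.14] [-0.  -0.1 39.6] rows 8.7
```

>>> jog_arm --pt "-2.6 5.6 0.5 0 0 8 -1" --pt "-5 11.2 1 0 0 16 -1" --pt "-7.5 16.8 1.5 0 0 24 -1" --pt "-10 22.4 2 0 0 32 -1" --pt "-10 28 3 0 0 39.6 -1"

```text
clock: 1.5
eef_pos: [0.4293, 0.0752, 0.2312]
tcp_rot: [-180.0, -0.1, 2.7]
force: [0.9, 0.8, 0.9]
opening: 0.996
```

```bash
python3 -c "
from h import *
plan((600,-40,180,2.7),(668,-50,60,2.7))"
```

```text
t 1.50 [429.3  75.2 231.2] [-1.7998e+02 -8.0000e-02  2.6900e+00] F [0.9 0.8 0.9] open 0.996
(600, -40, 180, 2.7) [16.5  12.31  5.14] [-0.  -0.1 -0. ] rows 3.4
(668, -50, 60, 2.7) [23.23 13.63 17.15] [-0.  -0.1 -0. ] rows 5.1
```

>>> jog_arm --pt "4.5 3.5 1 0 0 0 -1" --pt "9 7 2 0 0 0 -1" --pt "14 10.5 4 0 0 0 -1" --pt "19 13.6 8 0 0 0 -1" --pt "23.2 13.6 11.5 0 0 0 -1"

```text
clock: 2.12
eef_pos: [0.6687, -0.0501, 0.1162]
tcp_rot: [179.9, -0.1, 2.8]
force: [1.3, -0.0, 0.8]
opening: 1.002
```

```bash
python3 -c "
from h import *
plan((668,-50,60,2.7),(668,-50,4,2.7))
c=vision.camera('top');cv2.imwrite('pics/a1.png',cv2.resize(c['image'][120:270,240:440,::-1],None,fx=3.5,fy=3.5,interpolation=cv2.INTER_CUBIC))
"
```

```text
t 2.12 [668.7 -50.1 116.2] [ 1.7989e+02 -9.0000e-02  2.7700e+00] F [ 1.3 -0.   0.8] open 1.002
(668, -50, 60, 2.7) [-0.08 -0.02  5.62] [ 0.1 -0.1  0.1] rows 0.9
(668, -50, 4, 2.7) [-0.09 -0.03 11.22] [ 0.1 -0.1  0.1] rows 1.8
```

View pics/a1.png

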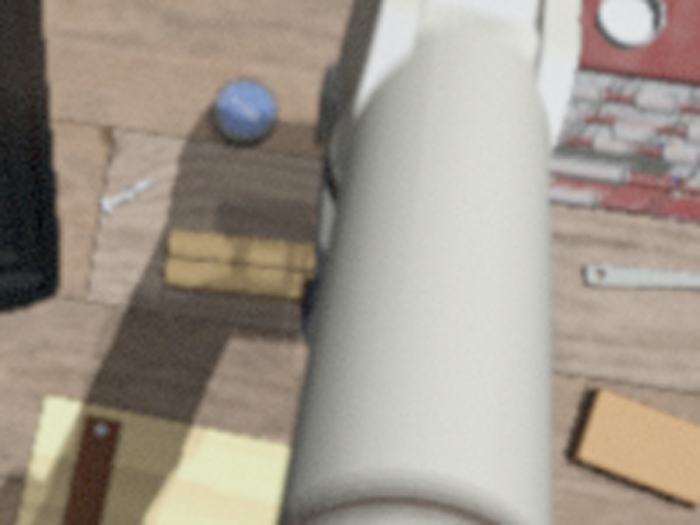

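The arm hides the gripper in the top view (strip ends at about (170,255)), but the pose is on target. Descending and closing.

>>> jog_arm --pt "0 0 5 0 0 0 -1" --pt "0 0 8 0 0 0 -1" --pt "0 0 10 0 0 0 -1" --pt "-0.1 0 11.1 0 0 0 -1" --pt "-0.1 0 11.2 0 0 0 -1"

```text
clock: 2.8
eef_pos: [0.6659, -0.0461, 0.0048]
tcp_rot: [-180.0, -0.0, 3.0]
force: [0.3, -1.0, 1.2]
opening: 1.002
```

>>> jog_arm --pt "0 0 0 0 0 0 0" --pt "0 0 0 0 0 0 0.2" --pt "0 0 0 0 0 0 1" --pt "0 0 0 0 0 0 1" --pt "0 0 0 0 0 0 1" --grip_force 30

```text
clock: 3.42
eef_pos: [0.6659, -0.0462, 0.0047]
tcp_rot: [-180.0, -0.0, 3.0]
force: [-0.0, 0.0, 0.6]
opening: 0.509
```

>>> jog_arm --pt "0 0 0 0 0 0 1" --pt "0 0 0 0 0 0 1" --pt "0 0 0 0 0 0 1" --pt "0 0 0 0 0 0 1" --pt "0 0 0 0 0 0 1" --grip_force 45

```text
clock: 4.05
eef_pos: [0.666, -0.0462, 0.0047]
tcp_rot: [-180.0, -0.0, 3.0]
force: [0.2, 0.1, 0.2]
opening: 0.473
```

```bash
python3 -c "
from h import *
plan((668,-50,120,2.7))
c=vision.camera('scene');show('s',fit(c,box(.044,.260,0,.016),[.668,-.05,.047]))
cv2.imwrite('pics/a2.png',cv2.resize(c['image'][150:310,200:400,::-1],None,fx=3.5,fy=3.5,interpolation=cv2.INTER_CUBIC))
"
```

```text
t 4.05 [666.  -46.2   4.7] [-1.8e+02 -2.0e-02  3.0e+00] F [0.2 0.1 0.2] open 0.473
(668, -50, 120, 2.7) [  0.19   0.39 -11.53] [-0.  -0.   0.3] rows 1.8
s [ 6.706e+02 -4.990e+01  4.000e-01] err 0.143
```

View pics/a2.png

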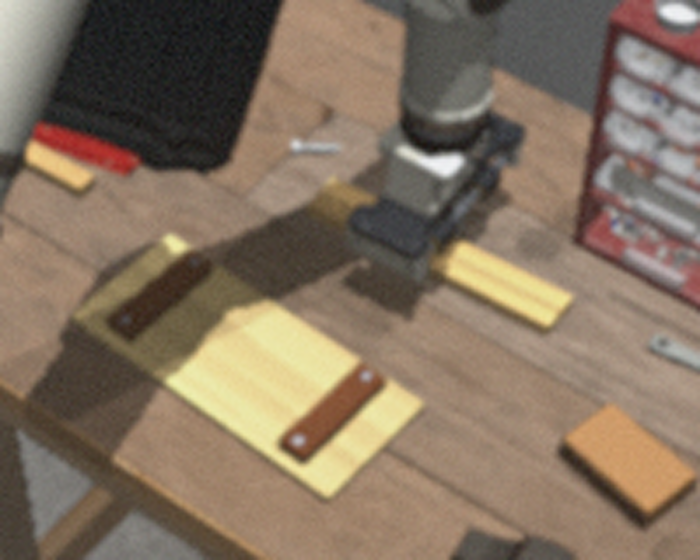

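>>> jog_arm --pt "0 0 -2 0 0 0 1" --pt "0 0 -5 0 0 0 1" --pt "0 0 -8 0 0 0 1" --pt "0 0 -8 0 0 0 1" --pt "0 0 -8 0 0 0 1"

```text
clock: 4.72
eef_pos: [0.6653, -0.0461, 0.0846]
tcp_rot: [-180.0, 0.0, 3.0]
force: [-0.1, 0.2, -1.6]
opening: 0.471
```

```bash
python3 -c "
from h import *
plan((464.5,15.7,80,-3))
"
```

```text
t 4.72 [665.3 -46.1  84.6] [-1.7999e+02  4.0000e-02  3.0100e+00] F [-0.1  0.2 -1.6] open 0.471
(464.5, 15.7, 80, -3) [-19.72  -7.23   0.47] [-0.  0.  6.] rows 3.4
```

>>> jog_arm --pt "-4 -1.5 0 0 0 1 1" --pt "-9 -3.3 0 0 0 2.5 1" --pt "-14 -5.2 0 0 0 4 1" --pt "-18 -6.6 0.3 0 0 5.5 1" --pt "-19.7 -7.2 0.5 0 0 6 1"

```text
clock: 5.35
eef_pos: [0.4609, 0.0161, 0.0783]
tcp_rot: [180.0, 0.3, -3.0]
force: [-0.1, -0.7, -0.6]
opening: 0.473
```

>>> jog_arm --pt "0 0 0 0 0 0 1" --pt "0 0 0 0 0 0 1" --pt "0 0 0 0 0 0 1"

```text
clock: 5.72
eef_pos: [0.4665, 0.015, 0.0796]
tcp_rot: [180.0, -0.0, -3.0]
force: [0.1, -0.0, -1.9]
opening: 0.474
```

```bash
python3 -c "
from h import *
plan((464.5,15.7,45,-3),(464.5,15.7,29,-3))
c=vision.camera('scene')
show('s',fit(c,box(.044,.260,0,.016),[.4645,.012,-.052],lift=ctrl.get_obs()['eef_pos'][2]-.0047))
cv2.imwrite('pics/a3.png',cv2.resize(c['image'][150:310,200:400,::-1],None,fx=3.5,fy=3.5,interpolation=cv2.INTER_CUBIC))
"
```

```text
t 5.72 [466.5  15.   79.6] [ 1.7999e+02 -5.0000e-02 -3.0300e+00] F [ 0.1 -0.  -1.9] open 0.474
(464.5, 15.7, 45, -3) [-0.21 -0.07  3.46] [ 0. -0. -0.] rows 0.6
(464.5, 15.7, 29, -3) [-0.21 -0.07  5.06] [ 0. -0. -0.] rows 0.8
s [464.3  15.1   0.5] err 0.185
```

View pics/a3.png

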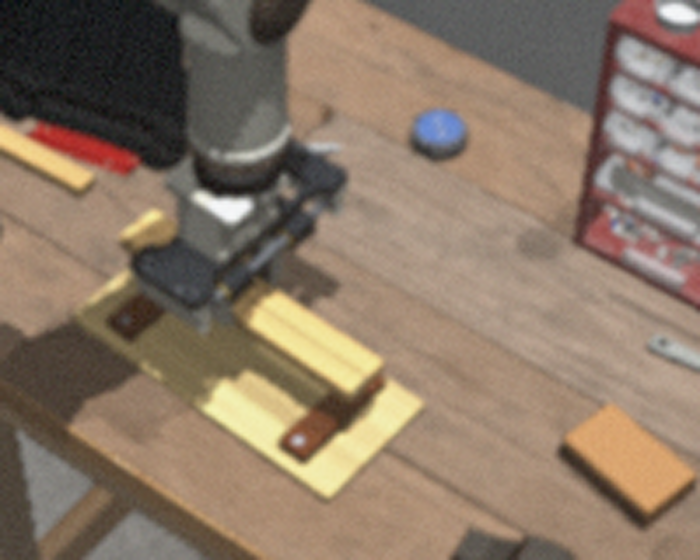

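The pair is held square above both bearers (strips from (150,225) to (370,370)). Lowering.

>>> jog_arm --pt "-0.2 -0.1 2 0 0 0 1" --pt "-0.2 -0.1 3.5 0 0 0 1" --pt "-0.2 -0.1 4.4 0 0 0 1" --pt "-0.2 -0.1 4.4 0 0 0 1" --pt "-0.2 -0.1 4.4 0 0 0 1"

```text
clock: 6.4
eef_pos: [0.4637, 0.0164, 0.0359]
tcp_rot: [-180.0, -0.0, -3.0]
force: [0.8, -0.3, -1.7]
opening: 0.475
```

```bash
python3 -c "
from h import *
plan((464.5,15.7,29,-3))
"
```

```text
t 6.40 [463.7  16.4  35.9] [-1.80e+02 -2.00e-02 -3.01e+00] F [ 0.8 -0.3 -1.7] open 0.475
(464.5, 15.7, 29, -3) [0.08 0.07 0.69] [-0. -0. -0.] rows 0.1
```

>>> jog_arm --pt "0.1 0.1 0.3 0 0 0 1" --pt "0.1 0.1 0.6 0 0 0 1" --pt "0.1 0.1 0.7 0 0 0 1" --pt "0.1 0.1 0.7 0 0 0 1"

```text
clock: 6.9
eef_pos: [0.4643, 0.0154, 0.0287]
tcp_rot: [-180.0, -0.0, -3.0]
force: [1.0, 0.0, -0.6]
opening: 0.474
```

```bash
python3 -c "
from h import *
plan((464.5,15.7,29,-3))
"
```

```text
t 6.90 [464.3  15.4  28.7] [-180.   -0.   -3.] F [ 1.   0.  -0.6] open 0.474
(464.5, 15.7, 29, -3) [ 0.02 -0.03 -0.03] [-0. -0.  0.] rows 0.0
```

>>> jog_arm --pt "0 0 0.1 0 0 0 0" --pt "0 0 0.1 0 0 0 -0.2" --pt "0 0 0.1 0 0 0 -0.2" --pt "0 0 0.1 0 0 0 -0.3"

```text
clock: 7.4
eef_pos: [0.4644, 0.0154, 0.0277]
tcp_rot: [-180.0, -0.0, -3.0]
force: [0.2, 1.4, -1.0]
opening: 0.64
```

>>> jog_arm --pt "0 0 -2 0 0 0 -0.4" --pt "0 0 -5 0 0 0 -0.5" --pt "0 0 -10 0 0 0 -1" --pt "0 4 -14 0 0 0 -1" --pt "0 10 -14 0 0 0 -1"

```text
clock: 8.02
eef_pos: [0.4623, -0.0839, 0.1712]
tcp_rot: [-179.9, -0.5, -2.7]
force: [1.0, -0.3, -0.1]
opening: 0.988
```

```bash
python3 -c "
from h import *
plan((566,-314,170,-11.6))
"
```

```text
t 8.03 [462.3 -83.9 171.2] [-179.95   -0.46   -2.71] F [ 1.  -0.3 -0.1] open 0.988
(566, -314, 170, -11.6) [11.44 22.49  0.19] [-0.1 -0.5  8.9] rows 4.0
```

>>> jog_arm --pt "2.5 5 0 0 0 2 -1" --pt "5.5 10.5 0 0 0 5 -1" --pt "8.5 16 0 0 0 8 -1" --pt "11 21.5 0 0 0 9 -1" --pt "11.4 22.5 0.2 0 0.5 9 -1"

```text
clock: 8.65
eef_pos: [0.5609, -0.3206, 0.1653]
tcp_rot: [179.8, -0.5, -12.3]
force: [-0.2, 0.7, -0.3]
opening: 1.0
```

>>> jog_arm --pt "0 0 3 0 0 0 -1" --pt "0 0 6 0 0 0 -1" --pt "0 0 9 0 0 0 -1" --pt "0 0 9 0 0 0 -1" --pt "0 0 9 0 0 0 -1"

```text
clock: 9.28
eef_pos: [0.5624, -0.315, 0.0766]
tcp_rot: [-180.0, -0.5, -12.0]
force: [-0.6, -0.7, 0.7]
opening: 1.0
```

```bash
python3 -c "
from h import *
plan((565.5,-313.6,20,-11.6))
for n in('top','scene'):
  c=vision.camera(n)
  show('strips',fit(c,box(.044,.260,.024,.040),[.4643,.012,-.052]))
  show('base',fit(c,box(.130,.300,0,.010),[.4643,.012,-.052]))
  if n=='top': t=c
a=rect(t,.04,.39,.54,-.14,.16,2.5); a=rect(t,.04,.38,.55,-.15,.17,.4)
cv2.imwrite('pics/a4.png',a)
"
```

```text
t 9.28 [ 562.4 -315.    76.6] [-179.96   -0.54  -11.97] F [-0.6 -0.7  0.7] open 1.000
(565.5, -313.6, 20, -11.6) [ 0.22 -0.2   5.66] [-0.  -0.5 -0.4] rows 0.9
strips [465.3   9.6  -3.2] err 0.118
base [464.3  11.9  -3. ] err 0.011
strips [462.5  10.4  -3.4] err 0.176
base [464.6  14.5  -3.4] err 0.030
```

View pics/a4.png

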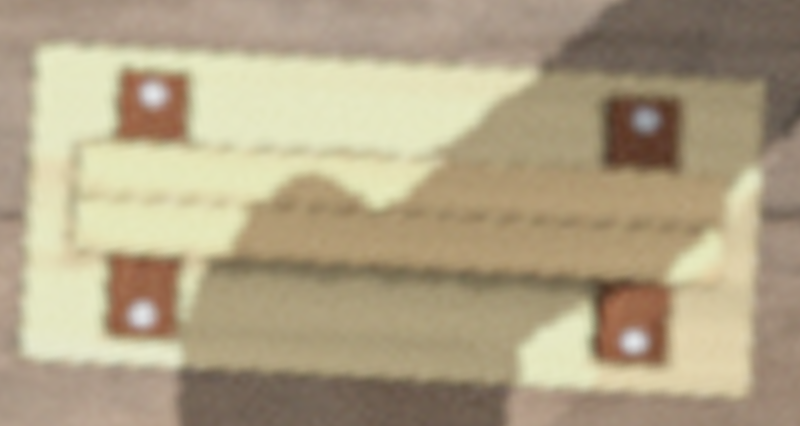

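Strips lie on both bearers and are closed up, with a faint groove from (80,195) to (720,228). Their ends are at px 73 and 725, which puts the centre near (464.5, 10.5) mm and yaw near -3. That's within about 1.5 mm of the board centre. Going on to the block.

>>> jog_arm --pt "0.3 -0.2 2 0 0.5 0 -1" --pt "0.3 -0.2 4 0 0.5 0 -1" --pt "0.3 -0.2 6 0 0.5 0 -1" --pt "0.3 -0.2 7 0 0.5 0 -1" --pt "0.3 -0.2 7 0 0.5 0 -1"

```text
clock: 10.0
eef_pos: [0.565, -0.3137, 0.0045]
tcp_rot: [-179.9, -0.9, -12.0]
force: [0.3, -0.3, -0.3]
opening: 1.002
```

>>> jog_arm --pt "0 0 0 0 0 0 -0.5" --pt "0 0 0 0 0 0 -0.2" --pt "0 0 0 0 0 0 1" --pt "0 0 0 0 0 0 1" --pt "0 0 0 0 0 0 1" --grip_force 25

```text
clock: 10.62
eef_pos: [0.5662, -0.314, 0.0061]
tcp_rot: [-180.0, -1.0, -12.0]
force: [-0.2, -0.5, 2.8]
opening: 0.65
```

```bash
python3 -c "
from h import *
plan((464.4,11,120,-93),(464.4,11,120,87)); print(np.round(ctrl.get_obs()['joint_positions'],1))
"
```

```text
t 10.62 [ 566.2 -314.     6.1] [-179.96   -1.03  -12.  ] F [-0.2 -0.5  2.8] open 0.650
(464.4, 11, 120, -93) [-16.51 -29.69 -11.67] [-0.8 -0.8 81. ] rows 7.6
(464.4, 11, 120, 87) [-16.51 -29.69 -11.67] [  0.9  -0.8 -99. ] rows 9.3
[ 15.3  42.3  15.9  98.4 -16.9  40.6  28. ]
```

>>> jog_arm --pt "0 0 0 0 0 0 -0.5" --pt "0 0 0 0 -0.5 0 -0.5" --pt "0 0 0 0 -1 -0.4 -0.5" --pt "0 0 0 0 -1 -0.4 -0.5" --pt "0 0 0 0 -1 -0.4 -0.5"

```text
clock: 11.25
eef_pos: [0.5658, -0.3139, 0.0055]
tcp_rot: [-180.0, 0.0, -11.6]
force: [-0.1, 0.3, 0.3]
opening: 0.751
```

```bash
python3 -c "
from h import *
plan((566,-314,6,-11.6))
"
```

```text
t 11.25 [ 565.8 -313.9    5.5] [-1.7996e+02  2.0000e-02 -1.1600e+01] F [-0.1  0.3  0.3] open 0.751
(566, -314, 6, -11.6) [ 0.02  0.01 -0.05] [-0.  0.  0.] rows 0.0
```

>>> jog_arm --pt "0 0 0 0 0 0 1" --pt "0 0 0 0 0 0 1" --pt "0 0 0 0 0 0 1" --pt "0 0 0 0 0 0 1"

```text
clock: 11.75
eef_pos: [0.5658, -0.3139, 0.0056]
tcp_rot: [-180.0, 0.0, -11.6]
force: [-0.7, -1.1, -0.8]
opening: 0.651
```

>>> jog_arm --pt "0 0 -3 0 0 0 1" --pt "0 0 -8 0 0 0 1" --pt "0 0 -13 0 0 0 1" --pt "0 0 -13 0 0 0 1" --pt "0 0 -13 0 0 0 1"

```text
clock: 12.38
eef_pos: [0.5655, -0.3136, 0.1353]
tcp_rot: [-179.9, 0.0, -11.6]
force: [-0.3, 0.3, -1.0]
opening: 0.653
```

```bash
python3 -c "
from h import *
plan((464.4,11,130,87)); print(np.round(ctrl.get_obs()['joint_positions'],1))
c=vision.camera('scene');cv2.imwrite('pics/a5.png',cv2.resize(c['image'][180:340,300:460,::-1],None,fx=3.5,fy=3.5,interpolation=cv2.INTER_CUBIC))
"
```

```text
t 12.38 [ 565.5 -313.6  135.3] [-1.7994e+02  3.0000e-02 -1.1590e+01] F [-0.3  0.3 -1. ] open 0.653
(464.4, 11, 130, 87) [-16.43 -29.77   0.57] [ -0.1  -0.  -98.6] rows 9.2
[ 12.7  32.9  19.5  94.9 -12.9  54.4  25.2]
```

View pics/a5.png

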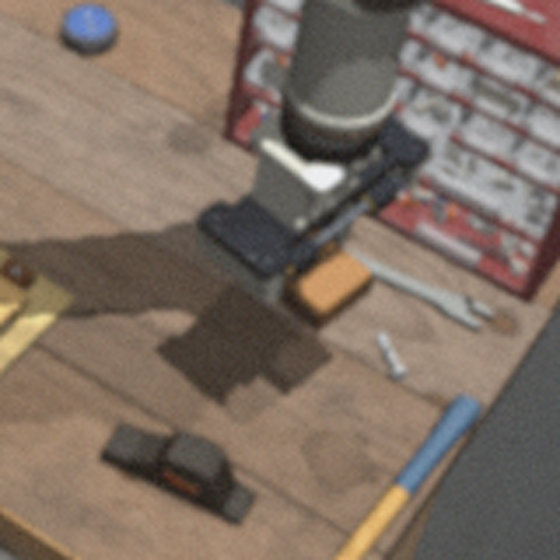

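The block is held level at (330,288). Carrying it over and turning it crosswise.

>>> jog_arm --pt "-1.6 -3 0 0 0 -10 1" --pt "-4 -7 0 0 0 -20 1" --pt "-7 -12 0 0 0 -30 1" --pt "-10 -17 0 0 0 -40 1" --pt "-12 -22 0 0 0 -50 1"

```text
clock: 13.05
eef_pos: [0.4898, -0.0725, 0.1341]
tcp_rot: [-179.8, 0.1, 38.7]
force: [0.9, -0.5, -0.9]
opening: 0.649
```

```bash
python3 -c "
from h import *
plan((464.4,11.5,130,87)); print(np.round(ctrl.get_obs()['joint_positions'],1))"
```

```text
t 13.05 [489.8 -72.5 134.1] [-1.7982e+02  1.3000e-01  3.8730e+01] F [ 0.9 -0.5 -0.9] open 0.649
(464.4, 11.5, 130, 87) [ 3.27 -8.14  0.43] [ -0.2   0.  -48.3] rows 4.5
[  0.2  18.3   6.  116.1  -2.7  45.9  46.5]
```

>>> jog_arm --pt "0.8 -2 0 0 0 -10 1" --pt "1.8 -4.5 0 0 0 -20 1" --pt "2.8 -7 0 0 0 -30 1" --pt "3.3 -8.1 0.2 0 0 -40 1" --pt "3.3 -8.1 0.4 0 0 -48.3 1"

```text
clock: 13.68
eef_pos: [0.4663, 0.011, 0.1303]
tcp_rot: [-179.8, -0.1, 87.1]
force: [0.4, 0.5, -1.5]
opening: 0.65
```

>>> jog_arm --pt "0 0 2 0 0 0 1" --pt "0 0 4 0 0 0 1" --pt "0 0 6 0 0 0 1" --pt "0 0 6 0 0 0 1" --pt "0 0 6 0 0 0 1"

```text
clock: 14.3
eef_pos: [0.4677, 0.0097, 0.0716]
tcp_rot: [-179.9, -0.0, 86.7]
force: [0.3, -0.7, 0.3]
opening: 0.654
```

```bash
python3 -c "
from h import *
plan((464.4,11.5,46,87)); print(np.round(ctrl.get_obs()['joint_positions'],1))"
```

```text
t 14.30 [467.7   9.7  71.6] [-1.7993e+02 -4.0000e-02  8.6700e+01] F [ 0.3 -0.7  0.3] open 0.654
(464.4, 11.5, 46, 87) [ 0.16 -0.34  2.56] [-0.1 -0.  -0.3] rows 0.4
[ -0.4  22.1  -4.7 121.7   2.9  36.4  79.6]
```

>>> jog_arm --pt "0.2 -0.3 0.5 0 0 -0.3 1" --pt "0.2 -0.3 1.5 0 0 -0.3 1" --pt "0.2 -0.3 2.1 0 0 -0.3 1" --pt "0.2 -0.3 2.1 0 0 -0.3 1" --pt "0.2 -0.3 2.1 0 0 -0.3 1"

```text
clock: 14.92
eef_pos: [0.4654, 0.0118, 0.0509]
tcp_rot: [180.0, -0.0, 87.0]
force: [-0.5, 0.4, -0.2]
opening: 0.656
```

```bash
python3 -c "
from h import *
plan((464.4,11.5,45.5,87))"
```

```text
t 14.93 [465.4  11.8  50.9] [ 1.7999e+02 -4.0000e-02  8.7000e+01] F [-0.5  0.4 -0.2] open 0.656
(464.4, 11.5, 45.5, 87) [-0.04 -0.1   0.54] [ 0. -0. -0.] rows 0.1
```

>>> jog_arm --pt "0 -0.1 0.2 0 0 0 1" --pt "0 -0.1 0.4 0 0 0 1" --pt "0 -0.1 0.5 0 0 0 1" --pt "0 -0.1 0.5 0 0 0 1"

```text
clock: 15.42
eef_pos: [0.4642, 0.0119, 0.0458]
tcp_rot: [-180.0, -0.0, 87.0]
force: [-0.8, 1.0, -1.2]
opening: 0.651
```

```bash
python3 -c "
from h import *
plan((464.4,11.5,45.5,87))"
```

```text
t 15.43 [464.2  11.9  45.8] [-1.7999e+02 -3.0000e-02  8.7000e+01] F [-0.8  1.  -1.2] open 0.651
(464.4, 11.5, 45.5, 87) [-0.04  0.02  0.03] [-0. -0.  0.] rows 0.0
```

>>> jog_arm --pt "0 0 0.05 0 0 0 1" --pt "0 0 0.05 0 0 0 -0.4" --pt "0 0 0.05 0 0 0 -0.5" --pt "0 0 0.05 0 0 0 -0.5" --pt "0 0 0 0 0 0 -0.5"

```text
clock: 16.05
eef_pos: [0.4642, 0.0119, 0.0459]
tcp_rot: [-180.0, -0.0, 87.0]
force: [0.1, -0.1, -1.0]
opening: 0.751
```

>>> jog_arm --pt "0 0 -2 0 0 0 -0.6" --pt "0 0 -6 0 0 0 -0.8" --pt "0 0 -11 0 0 0 -1" --pt "-5 0 -13 0 0 10 -1" --pt "-10 0 -13 0 0 20 -1"

```text
clock: 16.68
eef_pos: [0.4607, -0.089, 0.1783]
tcp_rot: [179.7, -0.1, 66.8]
force: [0.7, 0.1, -0.3]
opening: 1.001
```

```bash
python3 -c "
from h import *
plan((425,-303.5,180,6))"
```

```text
t 16.68 [460.7 -89.  178.3] [ 1.7972e+02 -1.3000e-01  6.6790e+01] F [ 0.7  0.1 -0.3] open 1.001
(425, -303.5, 180, 6) [-21.13   5.17  -0.2 ] [ 0.2 -0.3 60.8] rows 5.7
```

```bash
python3 -c "
from h import *
p=[.4252,-.3037,np.radians(6)]
out=[]
for n in('top','scene'):
  c=vision.camera(n); h=hull(c,STAP,p); lo=(h.min(0)-12).astype(int); S=6
  im=cv2.resize(c['image'][lo[1]:lo[1]+66,lo[0]:lo[0]+66,::-1],None,fx=S,fy=S,interpolation=cv2.INTER_CUBIC)
  co,s=np.cos(p[2]),np.sin(p[2]);R=np.array([[co,-s,0],[s,co,0],[0,0,1]])
  for z,col in((0,(0,255,0)),(.05,(0,0,255))):
    q=np.array([[a*.0175,b*(.064 if z==0 else .02),z] for a,b in((-1,-1),(-1,1),(1,1),(1,-1))])@R.T+[p[0],p[1],0]
    cv2.polylines(im,[np.round((proj(c,q)-lo+.5)*S).astype(int)],True,col,1)
  out.append(im)
cv2.imwrite('pics/a6.png',np.hstack(out))
"
```

```text
(no output)
```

View pics/a6.png

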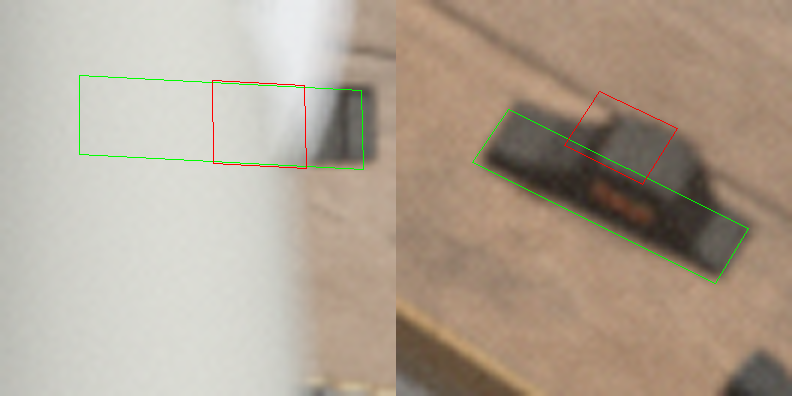

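>>> jog_arm --pt "-3.5 1 0 0 0 10.5 -1" --pt "-8 2 0 0 0 21 -1" --pt "-13 3 0 0 0 31.5 -1" --pt "-17 4 0 0 0 42 -1" --pt "-21.1 5.2 0 0 0 52 -1"

```text
clock: 17.4
eef_pos: [0.4242, -0.3032, 0.1755]
tcp_rot: [-179.9, -0.0, 14.7]
force: [0.2, -0.2, 0.3]
opening: 1.003
```

>>> jog_arm --pt "0 0 1 0 0 8.5 -1" --pt "0 0 4 0 0 8.5 -1" --pt "0 0 8 0 0 8.5 -1" --pt "0 0 8 0 0 8.5 -1" --pt "0 0 8 0 0 8.5 -1"

```text
clock: 18.02
eef_pos: [0.4249, -0.3027, 0.0965]
tcp_rot: [-180.0, -0.0, 6.5]
force: [0.5, -1.0, 0.3]
opening: 1.005
```

```bash
python3 -c "
from h import *
plan((425,-303,10,6)); print(np.round(ctrl.get_obs()['joint_positions'],1))"
```

```text
t 18.02 [ 424.9 -302.7   96.5] [-1.7998e+02 -3.0000e-02  6.5300e+00] F [ 0.5 -1.   0.3] open 1.005
(425, -303, 10, 6) [-0.    0.03  8.65] [-0.  -0.   0.5] rows 1.4
[ 19.1  24.6  16.4 114.4 -10.1  42.4  48.1]
```

>>> jog_arm --pt "0 0 2 0 0 0.5 -1" --pt "0 0 5 0 0 0.5 -1" --pt "0 0 7.5 0 0 0.5 -1" --pt "0 0 8.6 0 0 0.5 -1" --pt "0 0 8.6 0 0 0.5 -1"

```text
clock: 18.65
eef_pos: [0.4249, -0.3028, 0.0103]
tcp_rot: [-180.0, -0.0, 6.0]
force: [0.4, -0.8, 0.2]
opening: 0.999
```

>>> jog_arm --pt "0 0 0 0 0 0 0" --pt "0 0 0 0 0 0 0.1" --pt "0 0 0 0 0 0 1" --pt "0 0 0 0 0 0 1" --pt "0 0 0 0 0 0 1"

```text
clock: 19.27
eef_pos: [0.4244, -0.3025, 0.0097]
tcp_rot: [-180.0, -0.0, 6.0]
force: [-0.5, 0.2, -0.4]
opening: 0.504
```

>>> jog_arm --pt "0 0 0 0 0 0 1" --pt "0 0 0 0 0 0 1" --pt "0 0 0 0 0 0 1" --grip_force 35

```text
clock: 19.65
eef_pos: [0.4245, -0.3025, 0.0096]
tcp_rot: [-180.0, -0.0, 6.0]
force: [0.1, 0.1, 0.4]
opening: 0.372
```

```bash
python3 -c "
from h import *
plan((425,-303,10,6))"
```

```text
t 19.65 [ 424.5 -302.5    9.6] [-1.7997e+02 -1.0000e-02  6.0000e+00] F [0.1 0.1 0.4] open 0.372
(425, -303, 10, 6) [ 0.05  0.05 -0.04] [-0. -0. -0.] rows 0.0
```

>>> jog_arm --pt "0 0 -3 0 0 0 1" --pt "0 0 -8 0 0 0 1" --pt "0 0 -13 0 0 0 1" --pt "0 0 -13 0 0 0 1" --pt "0 0 -13 0 0 0 1"

```text
clock: 20.27
eef_pos: [0.4235, -0.3017, 0.1385]
tcp_rot: [-179.9, 0.1, 6.0]
force: [-0.2, 0.3, -4.0]
opening: 0.368
```

```bash
python3 -c "
from h import *
plan((430,-150,140,40),(469.5,112,140,87))"
```

```text
t 20.27 [ 423.5 -301.7  138.5] [-1.7988e+02  8.0000e-02  6.0200e+00] F [-0.2  0.3 -4. ] open 0.368
(430, -150, 140, 40) [  2.24 -15.01  -0.12] [ -0.1   0.  -34. ] rows 3.2
(469.5, 112, 140, 87) [  8.92 -40.66  -0.07] [ -0.2  -0.  -81. ] rows 7.6
```

>>> jog_arm --pt "1 -4 0 0 0 -10 1" --pt "2 -9 0 0 0 -20 1" --pt "3 -14.5 0 0 0 -30 1" --pt "4.5 -20 0 0 0 -40 1" --pt "5.8 -25.5 0 0 0 -50 1"

```text
clock: 20.9
eef_pos: [0.4536, -0.041, 0.1377]
tcp_rot: [-179.8, 0.1, 56.3]
force: [1.3, 0.6, -3.9]
opening: 0.366
```

```bash
python3 -c "
from h import *
plan((469.5,112,140,87))"
```

```text
t 20.90 [453.6 -41.  137.7] [-1.7977e+02  8.0000e-02  5.6330e+01] F [ 1.3  0.6 -3.9] open 0.366
(469.5, 112, 140, 87) [13.61 -7.16 -0.22] [ -0.2   0.  -30.7] rows 2.9
```

>>> jog_arm --pt "4 -2.1 0 0 0 -9 1" --pt "9 -4.7 0 0 0 -18 1" --pt "13.6 -7.2 0 0 0 -27 1" --pt "13.6 -7.2 0 0 0 -30.7 1" --pt "13.6 -7.2 0 0 0 -30.7 1"

```text
clock: 21.52
eef_pos: [0.4697, 0.1101, 0.1376]
tcp_rot: [-179.7, 0.0, 86.7]
force: [-0.5, -0.8, -3.5]
opening: 0.368
```

>>> jog_arm --pt "0 0 2 0 0 0 1" --pt "0 0 5 0 0 0 1" --pt "0 0 7 0 0 0 1" --pt "0 0 7 0 0 0 1" --pt "0 0 7 0 0 0 1"

```text
clock: 22.15
eef_pos: [0.4718, 0.1095, 0.0699]
tcp_rot: [-180.0, -0.0, 86.6]
force: [0.3, -0.4, -3.3]
opening: 0.368
```

```bash
python3 -c "
from h import *
plan((469.5,112,49.6,87))
c=vision.camera('scene');cv2.imwrite('pics/a7.png',cv2.resize(c['image'][170:320,190:340,::-1],None,fx=4,fy=4,interpolation=cv2.INTER_CUBIC))"
```

```text
t 22.15 [471.8 109.5  69.9] [-1.7997e+02 -2.0000e-02  8.6600e+01] F [ 0.3 -0.4 -3.3] open 0.368
(469.5, 112, 49.6, 87) [ 0.24 -0.24  2.03] [-0.  -0.  -0.4] rows 0.3
```

View pics/a7.png

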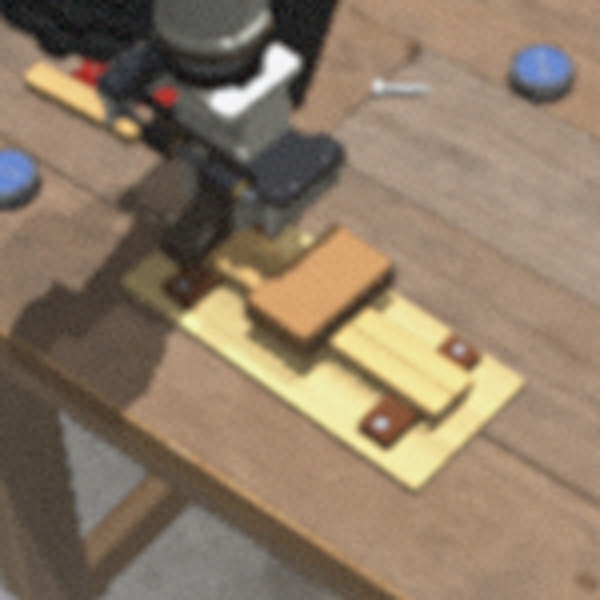

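The block sits crosswise at (322,285), and the stapler is held over the left bearer at (190,235). Lowering.

>>> jog_arm --pt "0.2 -0.2 0.5 0 0 -0.4 1" --pt "0.2 -0.2 1.2 0 0 -0.4 1" --pt "0.2 -0.2 1.7 0 0 -0.4 1" --pt "0.2 -0.2 1.7 0 0 -0.4 1" --pt "0.2 -0.2 1.7 0 0 -0.4 1"

```text
clock: 22.82
eef_pos: [0.47, 0.1123, 0.0529]
tcp_rot: [180.0, -0.0, 87.1]
force: [-0.0, -0.0, -4.0]
opening: 0.368
```

```bash
python3 -c "
from h import *
plan((469.5,112,49.6,87))"
```

```text
t 22.82 [470.  112.3  52.9] [ 1.80e+02 -4.00e-02  8.71e+01] F [-0. -0. -4.] open 0.368
(469.5, 112, 49.6, 87) [-0.03 -0.05  0.33] [ 0.  -0.   0.1] rows 0.1
```

>>> jog_arm --pt "0 -0.05 0.2 0 0 0 1" --pt "0 -0.05 0.3 0 0 0 1" --pt "0 -0.05 0.3 0 0 0 1" --pt "0 -0.05 0.3 0 0 0 1"

```text
clock: 23.32
eef_pos: [0.4695, 0.1123, 0.05]
tcp_rot: [180.0, -0.0, 87.1]
force: [0.8, -0.5, -3.9]
opening: 0.366
```

```bash
python3 -c "
from h import *
plan((469.5,112,49.6,87))"
```

```text
t 23.32 [469.5 112.3  50. ] [ 1.7999e+02 -4.0000e-02  8.7100e+01] F [ 0.8 -0.5 -3.9] open 0.366
(469.5, 112, 49.6, 87) [-0.03  0.    0.04] [ 0.  -0.   0.1] rows 0.0
```

>>> jog_arm --pt "0 0 0.05 0 0 0 1" --pt "0 0 0.1 0 0 0 1" --pt "0 0 0.1 0 0 0 1"

```text
clock: 23.7
eef_pos: [0.4696, 0.1123, 0.0496]
tcp_rot: [180.0, -0.0, 87.1]
force: [-1.7, -0.6, 4.9]
opening: 0.368
```

```bash
python3 -c "
from h import *
plan((469.5,112,49.6,87))"
```

```text
t 23.70 [469.6 112.3  49.6] [ 1.7998e+02 -3.0000e-02  8.7100e+01] F [-1.7 -0.6  4.9] open 0.368
(469.5, 112, 49.6, 87) [-0.03 -0.01 -0.  ] [ 0.  -0.   0.1] rows 0.0
```

>>> jog_arm --pt "0 0 0 0 0 0 0.2" --pt "0 0 0 0 0 0 0" --pt "0 0 0 0 0 0 0" --pt "0 0 0 0 0 0 0"

```text
clock: 24.2
eef_pos: [0.4695, 0.1123, 0.0489]
tcp_rot: [180.0, -0.0, 87.1]
force: [1.1, -0.8, -0.1]
opening: 0.498
```

>>> jog_arm --pt "0 0 -2 0 0 0 0" --pt "0 0 -6 0 0 0 -0.2" --pt "0 0 -11 0 0 0 -1" --pt "4 1 -12 0 0 0 -1" --pt "9 2.5 -12 0 0 0 -1"

```text
clock: 24.82
eef_pos: [0.5006, 0.2007, 0.171]
tcp_rot: [179.8, -0.1, 86.9]
force: [0.5, 0.4, -0.4]
opening: 0.878
```

```bash
python3 -c "
from h import *
plan((427.7,310,120,87))"
```

```text
t 24.82 [500.6 200.7 171. ] [ 1.7979e+02 -7.0000e-02  8.6920e+01] F [ 0.5  0.4 -0.4] open 0.878
(427.7, 310, 120, 87) [10.51 -7.88  5.08] [ 0.2 -0.1 -0.1] rows 2.3
```

>>> jog_arm --pt "4 -3 0 0 0 0 -1" --pt "8 -6 1 0 0 0 -1" --pt "10.5 -7.9 3 0 0 0 -1" --pt "10.5 -7.9 6 0 0 0 -1" --pt "10.5 -7.9 7 0 0 0 -1"

```text
clock: 25.45
eef_pos: [0.424, 0.3091, 0.0974]
tcp_rot: [-179.9, 0.1, 87.2]
force: [0.3, -1.2, -0.2]
opening: 1.001
```

>>> jog_arm --pt "0 0 0 0 0 0 -1" --pt "0 0 0 0 0 0 -1" --pt "0 0 0 0 0 0 -1"

```text
clock: 25.82
eef_pos: [0.4263, 0.3098, 0.1001]
tcp_rot: [179.9, -0.1, 87.0]
force: [0.4, -0.0, 0.6]
opening: 1.002
```

```bash
python3 -c "
from h import *
plan((427.7,310,4,87))
p=[.4695,.112,np.radians(87)]; q=[.4644,.0115,np.radians(87)]
out=[]
for n in('top','scene'):
  c=vision.camera(n); im=c['image'][:,:,::-1].copy(); S=5
  ctr=proj(c,[.467,.06,.04]); lo=(ctr-[39,40]).astype(int)
  im=cv2.resize(im[lo[1]:lo[1]+80,lo[0]:lo[0]+78],None,fx=S,fy=S,interpolation=cv2.INTER_CUBIC)
  def dr(M,p,col):
    co,s=np.cos(p[2]),np.sin(p[2]);W=np.array(M)@np.array([[co,-s,0],[s,co,0],[0,0,1]]).T+[p[0],p[1],0]
    cv2.polylines(im,[np.round((proj(c,W)-lo+.5)*S).astype(int)],True,col,1)
  sq=lambda w,l,z:[[a*w/2,b*l/2,z] for a,b in((-1,-1),(-1,1),(1,1),(1,-1))]
  dr(sq(.035,.128,.04),p,(0,255,0)); dr(sq(.062,.101,.068),q,(255,0,0)); dr(sq(.044,.26,.04),[.4644,.011,-.0524],(0,0,255))
  out.append(im)
  show('block',fit(c,box(.062,.101,.04,.068),q))
cv2.imwrite('pics/a8.png',np.hstack(out))
"
```

```text
t 25.82 [426.3 309.8 100.1] [ 1.7991e+02 -1.0000e-01  8.7050e+01] F [ 0.4 -0.   0.6] open 1.002
(427.7, 310, 4, 87) [0.01 0.12 9.61] [ 0.1 -0.1  0. ] rows 1.5
block [465.8  12.   86. ] err 0.045
block [459.   10.3  86.6] err 0.164
```

View pics/a8.png

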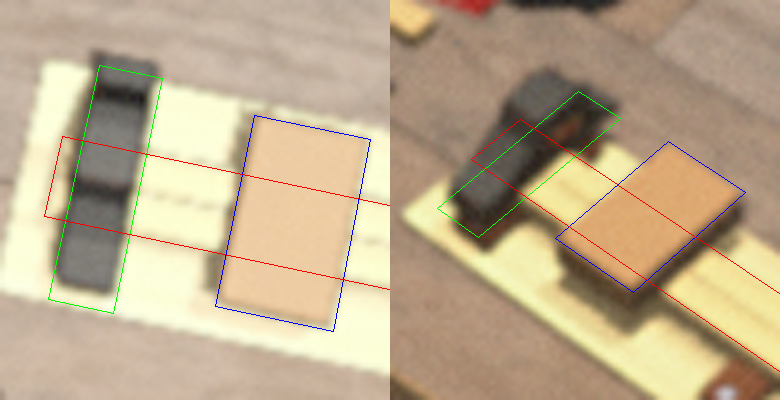

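```bash
python3 -c "
from h import *
cs={n:vision.camera(n) for n in('top','scene')}
for L in(.056,.060,.064):
 for he in(.015,.025,.035):
  M=np.array([[a*.0175,y,z] for a in(-1,1) for y,z in((-L,0),(L,0),(-L,he),(L,he),(-.02,.048),(.02,.048))])
  for n,c in cs.items():
    r=fit(c,M,[.473,.111,np.radians(87)],lift=.04); show((n,L,he),r)
c=cs['top'];out=[]
out.append(rect(c,.06,.39,.57,.06,.16,.35))
c=cs['scene'];ctr=proj(c,[.47,.112,.06]);lo=(ctr-[32,32]).astype(int)
out.append(cv2.resize(c['image'][lo[1]:lo[1]+64,lo[0]:lo[0]+64,::-1],(514,514),interpolation=cv2.INTER_CUBIC))
h=514;out[0]=cv2.copyMakeBorder(out[0][:h],0,h-min(h,out[0].shape[0]),0,0,cv2.BORDER_CONSTANT)
print(out[0].shape);cv2.imwrite('pics/a9.png',np.hstack(out))
"
```

```text
('top', 0.056, 0.015) [477.3 113.   87.9] err 0.140
('scene', 0.056, 0.015) [473.8 110.5  94.3] err 0.239
('top', 0.056, 0.025) [478.1 112.9  88. ] err 0.128
('scene', 0.056, 0.025) [467.5 108.4  95.7] err 0.215
('top', 0.056, 0.035) [476.4 112.9  87.9] err 0.118
('scene', 0.056, 0.035) [463.2 106.9  96.1] err 0.212
('top', 0.06, 0.015) [477.  112.8  88. ] err 0.087
('scene', 0.06, 0.015) [470.6 109.   95.7] err 0.216
('top', 0.06, 0.025) [475.5 112.9  88. ] err 0.079
('scene', 0.06, 0.025) [465.  107.4  97. ] err 0.189
('top', 0.06, 0.035) [474.7 112.9  87.8] err 0.073
('scene', 0.06, 0.035) [463.4 105.3  94.6] err 0.203
('top', 0.064, 0.015) [475.9 112.9  88.4] err 0.076
('scene', 0.064, 0.015) [467.9 108.3  96.3] err 0.203
('top', 0.064, 0.025) [475.2 113.   88.2] err 0.086
('scene', 0.064, 0.025) [464.5 107.   96.7] err 0.191
('top', 0.064, 0.035) [474.5 112.7  88. ] err 0.100
('scene', 0.064, 0.035) [464.6 106.1  94.6] err 0.192
(514, 286, 3)
```

View pics/a9.png

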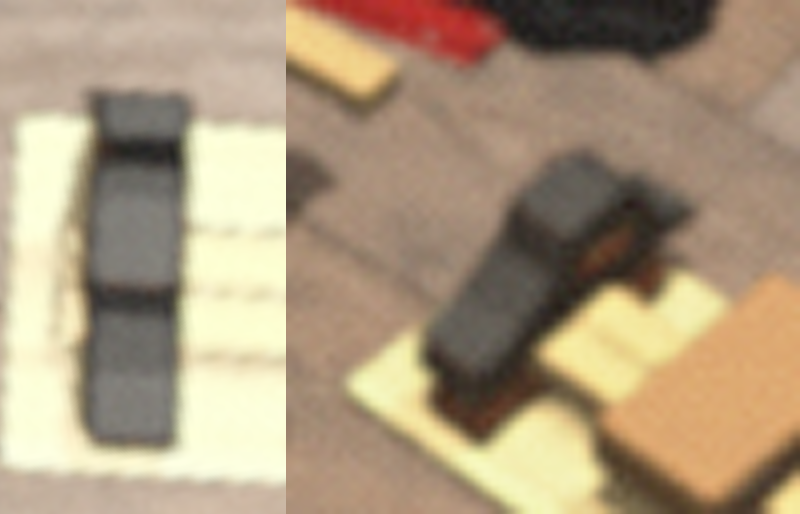

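Top-view fits agree that the stapler centre is at x≈475 mm, about 5.5 mm too far along its length (edges at rows 93 and 445). The scene fit is spoilt by the hump and bearer. I'll regrip and shift it now.

>>> jog_arm --pt "0 0 -4 0 0 0 -1" --pt "-4 1 -7 0 0 0 -0.5" --pt "-9 2.5 -7 0 0 0 -0.1" --pt "-14 4 -7 0 0 0 -0.1" --pt "-19.5 5.3 -7 0 0 0 -0.1"

```text
clock: 26.65
eef_pos: [0.469, 0.111, 0.1695]
tcp_rot: [179.9, -0.1, 87.1]
force: [-0.0, 0.2, 0.4]
opening: 0.617
```

>>> jog_arm --pt "0 0 0 0 0 0 -0.1" --pt "0 0 0 0 0 0 -0.1" --pt "0 0 0 0 0 0 -0.1"

```text
clock: 27.02
eef_pos: [0.4682, 0.1139, 0.169]
tcp_rot: [180.0, -0.1, 87.2]
force: [0.1, -0.8, 0.8]
opening: 0.55
```

```bash
python3 -c "
from h import *
plan((469.6,112.3,49.6,87.1),(464.1,112.6,49.6,87))"
```

```text
t 27.02 [468.2 113.9 169. ] [ 1.800e+02 -7.000e-02  8.724e+01] F [ 0.1 -0.8  0.8] open 0.550
(469.6, 112.3, 49.6, 87.1) [-0.16  0.15 11.94] [ 0.  -0.1  0.1] rows 1.9
(464.1, 112.6, 49.6, 87) [-0.16 -0.4  11.94] [ 0.  -0.1  0.2] rows 1.9
```

>>> jog_arm --pt "-0.2 0.1 3 0 0 0 -0.1" --pt "-0.2 0.1 6 0 0 0 -0.1" --pt "-0.2 0.1 9 0 0 0 -0.1" --pt "-0.2 0.1 11.5 0 0 0 -0.1" --pt "-0.2 0.1 11.5 0 0 0 -0.1"

```text
clock: 27.65
eef_pos: [0.4673, 0.1113, 0.0524]
tcp_rot: [-179.8, 0.0, 87.2]
force: [-0.3, -0.2, 0.4]
opening: 0.551
```

```bash
python3 -c "
from h import *
plan((469.6,112.3,50,87.1))"
```

```text
t 27.65 [467.3 111.3  52.4] [-179.76    0.     87.25] F [-0.3 -0.2  0.4] open 0.551
(469.6, 112.3, 50, 87.1) [0.11 0.22 0.23] [-0.2  0.   0.1] rows 0.1
```

>>> jog_arm --pt "0.1 0.2 0.2 -0.2 0 0 -0.1" --pt "0.1 0.2 0.2 -0.2 0 0 -0.1" --pt "0.1 0.2 0.2 -0.2 0 0 1" --pt "0.1 0.2 0.2 -0.2 0 0 1" --pt "0.1 0.2 0.2 -0.2 0 0 1"

```text
clock: 28.28
eef_pos: [0.4718, 0.1114, 0.0525]
tcp_rot: [179.7, -0.1, 87.1]
force: [-0.4, 0.0, 4.2]
opening: 0.37
```

>>> jog_arm --pt "0 0 0 0 0 0 1" --pt "0 0 0 0 0 0 1" --pt "0 0 0 0 0 0 1"

```text
clock: 28.65
eef_pos: [0.4718, 0.1114, 0.0525]
tcp_rot: [179.7, -0.1, 87.1]
force: [-1.0, 0.7, 6.1]
opening: 0.371
```

```bash
python3 -c "
from h import *
plan((469.6,112.3,50,87.1))"
```

```text
t 28.65 [471.8 111.4  52.5] [ 1.7975e+02 -6.0000e-02  8.7100e+01] F [-1.   0.7  6.1] open 0.371
(469.6, 112.3, 50, 87.1) [ 0.08 -0.23  0.25] [ 0.3 -0.1 -0. ] rows 0.1
```

>>> jog_arm --pt "0 0 -0.6 0.2 0 0 1" --pt "0.05 -0.2 -0.8 0.2 0 0 1" --pt "0.05 -0.55 -0.8 0.2 0 0 1" --pt "0.05 -0.55 -0.8 0.2 0 0 1" --pt "0.05 -0.55 -0.8 0.2 0 0 1"

```text
clock: 29.28
eef_pos: [0.4657, 0.1119, 0.0598]
tcp_rot: [-180.0, -0.0, 87.1]
force: [0.4, 0.6, -2.8]
opening: 0.366
```

```bash
python3 -c "
from h import *
plan((466.3,112,52.5,87.1))"
```

```text
t 29.27 [465.7 111.9  59.8] [-1.7999e+02 -3.0000e-02  8.7110e+01] F [ 0.4  0.6 -2.8] open 0.366
(466.3, 112, 52.5, 87.1) [0.01 0.06 0.73] [-0. -0.  0.] rows 0.1
```

>>> jog_arm --pt "0 0.05 0.3 0 0 0 1" --pt "0 0.05 0.6 0 0 0 1" --pt "0 0.05 0.7 0 0 0 1" --pt "0 0.05 0.7 0 0 0 1"

```text
clock: 29.78
eef_pos: [0.4663, 0.1119, 0.0528]
tcp_rot: [-180.0, -0.0, 87.1]
force: [0.5, 0.5, -4.8]
opening: 0.37
```

```bash
python3 -c "
from h import *
plan((466.3,112,52,87.1))"
```

```text
t 29.77 [466.3 111.9  52.8] [-1.7999e+02 -3.0000e-02  8.7100e+01] F [ 0.5  0.5 -4.8] open 0.370
(466.3, 112, 52, 87.1) [ 0.01 -0.    0.08] [-0. -0.  0.] rows 0.0
```

>>> jog_arm --pt "0 0 0.05 0 0 0 1" --pt "0 0 0.1 0 0 0 1" --pt "0 0 0.1 0 0 0 1"

```text
clock: 30.15
eef_pos: [0.4665, 0.1119, 0.0525]
tcp_rot: [180.0, -0.0, 87.1]
force: [-2.8, 0.0, 4.8]
opening: 0.364
```

```bash
python3 -c "
from h import *
plan((466.3,112,52,87.1))"
```

```text
t 30.15 [466.5 111.9  52.5] [ 1.7998e+02 -4.0000e-02  8.7100e+01] F [-2.8  0.   4.8] open 0.364
(466.3, 112, 52, 87.1) [ 0.   -0.02  0.05] [ 0. -0. -0.] rows 0.0
```

Contact. Releasing and going back to the tin.

>>> jog_arm --pt "0 0 0 0 0 0 0.2" --pt "0 0 0 0 0 0 0" --pt "0 0 0 0 0 0 0" --pt "0 0 0 0 0 0 0"

```text
clock: 30.65
eef_pos: [0.4665, 0.1119, 0.0519]
tcp_rot: [180.0, -0.0, 87.1]
force: [-0.4, 1.0, -0.8]
opening: 0.497
```

>>> jog_arm --pt "0 0 -2 0 0 0 0" --pt "0 0 -6 0 0 0 -0.2" --pt "0 0 -11 0 0 0 -1" --pt "4 -0.6 -12 0 0 0 -1" --pt "9 -1.5 -12 0 0 0 -1"

```text
clock: 31.28
eef_pos: [0.4575, 0.2026, 0.1738]
tcp_rot: [179.8, -0.1, 86.9]
force: [0.6, -0.2, -1.0]
opening: 0.878
```

>>> jog_arm --pt "4 -1 0 0 0 0 -1" --pt "9 -2.5 1 0 0 0 -1" --pt "10.6 -3.5 3 0 0 0 -1" --pt "10.6 -3.5 6 0 0 0 -1" --pt "10.6 -3.5 8 0 0 0 -1"

```text
clock: 31.9
eef_pos: [0.4255, 0.3102, 0.0907]
tcp_rot: [-179.9, 0.0, 87.2]
force: [1.0, 0.0, 0.0]
opening: 0.999
```

>>> jog_arm --pt "0 0 0 0 0 0 -1" --pt "0 0 0 0 0 0 -1" --pt "0 0 0 0 0 0 -1"

```text
clock: 32.28
eef_pos: [0.4272, 0.3106, 0.0932]
tcp_rot: [179.9, -0.1, 87.1]
force: [-0.6, -1.3, -0.7]
opening: 1.0
```

```bash
python3 -c "
from h import *
plan((427.7,310,4,87))
c=vision.camera('top');
M=np.array([[a*.0175,y,z] for a in(-1,1) for y,z in((-.06,0),(.06,0),(-.06,.03),(.06,.03),(-.02,.048),(.02,.048))])
show('st',fit(c,M,[.4695,.112,np.radians(87)],lift=.04))
show('block',fit(c,box(.062,.101,.04,.068),[.4644,.0115,np.radians(87)]))
cv2.imwrite('pics/a10.png',rect(c,.04,.38,.58,-.15,.17,.4))
"
```

```text
t 32.27 [427.2 310.6  93.2] [ 1.7991e+02 -1.1000e-01  8.7080e+01] F [-0.6 -1.3 -0.7] open 1.000
(427.7, 310, 4, 87) [-0.08  0.04  8.92] [ 0.1 -0.1  0.1] rows 1.4
st [470.5 112.8  87.8] err 0.071
block [465.9  11.9  85.7] err 0.041
```

View pics/a10.png

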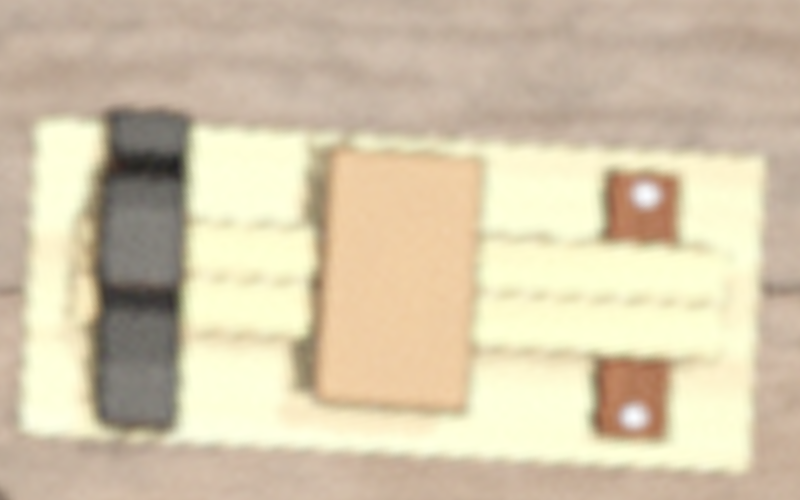

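The stapler is now centred at (140,270), block at (400,280), strips undisturbed. Picking the tin.

>>> jog_arm --pt "0 0 2 0 0 0 -1" --pt "0 0 5 0 0 0 -1" --pt "0 0 7.5 0 0 0 -1" --pt "0 0 8.8 0 0 0 -1" --pt "0 0 8.8 0 0 0 -1"

```text
clock: 32.95
eef_pos: [0.4261, 0.31, 0.0037]
tcp_rot: [-180.0, 0.0, 87.1]
force: [0.2, 0.4, 0.4]
opening: 0.999
```

>>> jog_arm --pt "0 0 0 0 0 0 -0.4" --pt "0 0 0 0 0 0 -0.3" --pt "0 0 0 0 0 0 1" --pt "0 0 0 0 0 0 1" --pt "0 0 0 0 0 0 1" --grip_force 25

```text
clock: 33.58
eef_pos: [0.4265, 0.3102, 0.0044]
tcp_rot: [180.0, -0.0, 87.1]
force: [-0.3, -1.0, 3.1]
opening: 0.584
```

```bash
python3 -c "
from h import *
plan((427.7,310,4,87))"
```

```text
t 33.58 [426.5 310.2   4.4] [ 1.7998e+02 -4.0000e-02  8.7100e+01] F [-0.3 -1.   3.1] open 0.584
(427.7, 310, 4, 87) [-0.02  0.12  0.04] [ 0.  -0.   0.1] rows 0.0
```

>>> jog_arm --pt "0 0 -3 0 0 0 1" --pt "0 0 -8 0 0 0 1" --pt "0 0 -13.5 0 0 0 1" --pt "0 0 -13.5 0 0 0 1"

```text
clock: 34.08
eef_pos: [0.4291, 0.3124, 0.1433]
tcp_rot: [179.6, -0.4, 87.1]
force: [1.1, -0.2, -2.2]
opening: 0.586
```

```bash
python3 -c "
from h import *
plan((458.5,-88,140,87))"
```

```text
t 34.08 [429.1 312.4 143.3] [179.6   -0.35  87.1 ] F [ 1.1 -0.2 -2.2] open 0.586
(458.5, -88, 140, 87) [-39.84   4.97   0.12] [ 0.4 -0.4  0.1] rows 6.4
```

>>> jog_arm --pt "-4 0.5 -0.2 0 0 0 1" --pt "-10 1.2 -0.2 0 0 0 1" --pt "-16 2 -0.2 0 0 0 1" --pt "-22 2.7 -0.2 0 0 0 1" --pt "-28 3.5 -0.2 0 0 0 1"

```text
clock: 34.7
eef_pos: [0.4459, 0.0267, 0.1397]
tcp_rot: [-179.9, -0.0, 87.1]
force: [1.1, 0.4, -0.3]
opening: 0.584
```

>>> jog_arm --pt "-4 0.5 0 0 0 0 1" --pt "-8 1 0 0 0 0 1" --pt "-11.5 1.5 0 0 0 0 1" --pt "-11.5 1.5 0 0 0 0 1" --pt "-11.5 1.5 0 0 0 0 1"

```text
clock: 35.33
eef_pos: [0.4553, -0.0862, 0.1397]
tcp_rot: [-179.9, -0.1, 87.1]
force: [0.1, 0.4, -1.2]
opening: 0.585
```

```bash
python3 -c "
from h import *
plan((458.5,-88,54,87))"
```

```text
t 35.33 [455.3 -86.2 139.7] [-1.7988e+02 -7.0000e-02  8.7100e+01] F [ 0.1  0.4 -1.2] open 0.585
(458.5, -88, 54, 87) [-0.17  0.34  8.57] [-0.1 -0.1  0.1] rows 1.4
```

>>> jog_arm --pt "-0.2 0.3 2 0 0 0 1" --pt "-0.2 0.3 5 0 0 0 1" --pt "-0.2 0.3 7.5 0 0 0 1" --pt "-0.2 0.3 8.5 0 0 0 1" --pt "-0.2 0.3 8.5 0 0 0 1"

```text
clock: 35.95
eef_pos: [0.4586, -0.088, 0.0553]
tcp_rot: [-179.9, -0.1, 87.2]
force: [-0.6, -0.5, -1.3]
opening: 0.583
```

```bash
python3 -c "
from h import *
plan((458.5,-88,44.4,87))"
```

```text
t 35.95 [458.6 -88.   55.3] [-1.799e+02 -6.000e-02  8.718e+01] F [-0.6 -0.5 -1.3] open 0.583
(458.5, -88, 44.4, 87) [-0.   -0.01  1.09] [-0.1 -0.1  0.2] rows 0.2
```

>>> jog_arm --pt "0 0 0.4 0 0 0 1" --pt "0 0 0.8 0 0 0 1" --pt "0 0 1 0 0 0 1" --pt "0 0 1 0 0 0 1"

```text
clock: 36.45
eef_pos: [0.4592, -0.089, 0.0458]
tcp_rot: [180.0, -0.0, 87.1]
force: [-0.1, -0.8, -1.3]
opening: 0.585
```

```bash
python3 -c "
from h import *
plan((458.5,-88,44.4,87))"
```

```text
t 36.45 [459.2 -89.   45.8] [ 1.800e+02 -4.000e-02  8.709e+01] F [-0.1 -0.8 -1.3] open 0.585
(458.5, -88, 44.4, 87) [ 0.1  -0.07  0.14] [ 0.  -0.   0.1] rows 0.0
```

>>> jog_arm --pt "0.1 -0.1 0.1 0 0 0 1" --pt "0.1 -0.1 0.15 0 0 0 1" --pt "0.1 -0.1 0.15 0 0 0 1"

```text
clock: 36.83
eef_pos: [0.4582, -0.0878, 0.0444]
tcp_rot: [-180.0, -0.0, 87.1]
force: [-0.4, 1.0, -0.5]
opening: 0.589
```

```bash
python3 -c "
from h import *
plan((458.5,-88,44.4,87))"
```

```text
t 36.83 [458.2 -87.8  44.4] [-1.80e+02 -4.00e-02  8.71e+01] F [-0.4  1.  -0.5] open 0.589
(458.5, -88, 44.4, 87) [-0.02  0.03  0.  ] [-0.  -0.   0.1] rows 0.0
```

>>> jog_arm --pt "0 0 0.03 0 0 0 1" --pt "0 0 0.03 0 0 0 -0.3" --pt "0 0 0.03 0 0 0 -0.35" --pt "0 0 0 0 0 0 -0.35" --pt "0 0 0 0 0 0 -0.35"

```text
clock: 37.45
eef_pos: [0.4583, -0.088, 0.0443]
tcp_rot: [180.0, -0.0, 87.1]
force: [0.6, 0.0, 0.4]
opening: 0.675
```

>>> jog_arm --pt "0 0 -2 0 0 0 -0.4" --pt "0 0 -6 0 0 0 -0.6" --pt "0 0 -11 0 0 0 -1" --pt "-5 0 -15 0 0 0 -1" --pt "-11 0 -15 0 0 0 -1"

```text
clock: 38.08
eef_pos: [0.4557, -0.1986, 0.1981]
tcp_rot: [179.6, 0.1, 87.3]
force: [0.4, -0.4, -1.0]
opening: 0.997
```

>>> jog_arm --pt "-4 0 0 0 0 5 -1" --pt "-8 0 0 0 0 10 -1" --pt "-12 0 0 0 0 15 -1" --pt "-12 0 0 0 0 15 -1" --pt "-12 0 0 0 0 15 -1"

```text
clock: 38.7
eef_pos: [0.4465, -0.3169, 0.1938]
tcp_rot: [-179.9, -0.1, 72.1]
force: [1.1, 0.4, 0.4]
opening: 1.004
```

```bash
python3 -c "
from h import *
plan((400,-300,180,87))
for n in('top','scene'):
  c=vision.camera(n)
  show('tin',fit(c,cyl(.028,.04,.06),[.459,-.088,0],2))
  show('block',fit(c,box(.062,.101,.04,.068),[.4644,.0115,np.radians(87)]))
  show('short',fit(c,box(.022,.120,0,.016),[.534,.317,.047]))
  show('tape',fit(c,cyl(.0515,0,.025),[.432,.474,0],2))
  if n=='top': a=rect(c,.04,.38,.56,-.15,.17,.5)
  else: b=cv2.resize(c['image'][195:315,190:350,::-1],(640,480),interpolation=cv2.INTER_CUBIC)[80:320]
a=a[:,:640]; cv2.imwrite('pics/a11.png',np.vstack([a,b[:, :640]]))
"
```

```text
t 38.70 [ 446.5 -316.9  193.8] [-1.7995e+02 -8.0000e-02  7.2140e+01] F [1.1 0.4 0.4] open 1.004
(400, -300, 180, 87) [ 0.18 -4.95  1.38] [ -0.   -0.1 -14.9] rows 1.4
tin [459.5 -86.8   0. ] err 0.079
block [465.8  12.1  85.8] err 0.042
short [534.1 318.9   2.5] err 0.103
tape [430.4 475.3   0. ] err 0.022
tin [459.4 -87.7   0. ] err 0.143
block [459.7   9.8  87.4] err 0.178
short [532.9 320.2   2.5] err 0.117
tape [428.5 466.1   0. ] err 0.183
```

View pics/a11.png

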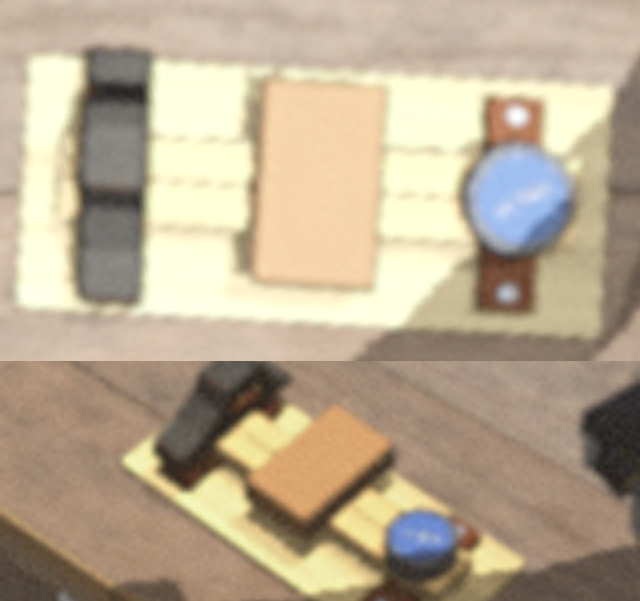

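Top view: stapler (115,175), block (318,185) and tin (520,198) sit in line on the closed strips, square to the bearers. The scene view below agrees. Handing in.

```bash
python3 -c "
from cell import ctrl
print(ctrl.hand_in())"
```

```text
the job is handed in; nothing more can be done
None
```

The dry run is set up and handed in at about 39 s, with the gripper open and clear of everything. The two long strips lie closed up across both bearers, with the block, then the stapler, then the tin placed on them in the order you asked.

**Positions from the top camera:**

| Item | Measured | Target |
|---|---|---|
| Strips (before loading) | about (464.5, 10.5) mm, turned −3° | board centre (464.4, 12) mm, turned −3° |
| Sanding block | (465.8, 12.1) mm, turned about 86° | (464.4, 11.5) mm, 87° |
| Stapler | (470.5, 112.8) mm | (469.5, 112) mm |
| Tin | (459.5, −86.8) mm | (459.2, −88) mm |

- **Stapler correction:** it first landed about 5.5 mm off along its length. I gripped it again and shifted it before placing the tin.
- **Strips:** I did not measure the seam. They were squeezed together before placing, and later pictures show only a thin groove. They sit about 1.5 mm right of centre along the board.
- **Short strip and tape:** the gripper went nowhere near touching either. Their measured positions stayed within about 2 mm of the start in the top camera.
- **Checks that disagreed:** the scene camera put the block 6 mm nearer the robot than the top camera did. It put the tape roll 8.5 mm further right than at the start, and the stapler in a scattered range. Those fits had large errors (12–24%), and the pictures and the arm's own readings agree with the top camera, so I went by that.

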